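Job-ticket holder off its hook and pressed home in the shelf's clamp rail

TASK

Lift the job-ticket holder (the squarish grey acrylic plate with a white card on it) up and off its hook on the tool rack, and push its bottom edge down behind the lip of the aluminium clamp rail on the front of the findings shelf until it sits upright and fully home. Finish still gripping it and pressing it down, a firm but gentle hand push, so that I can do up the two thumbscrews; do not let go and do not force it, the acrylic cracks. Leave the other things on the hooks and the bench where they are.

Things in the scene. Friction and masses are not known exactly. Their poses are not given: they have to be found in the camera images.
- holder: job-ticket holder: grey acrylic plate, white card on both sides, 90 mm wide (y), 95 tall (z, up), 8 thick (x), 60 to 130 g, loose. Hangs by a 22 mm hole on its centre line. Origin: hole centre, 18 mm below the top edge, 77 above the bottom edge, mid-thickness. To grip it as it hangs, take the top edge across the thickness about 28 mm to either side of the hole, clear of the hook.
- holder_foot (a point): middle of the holder's bottom edge (77 mm below the hole centre); same axes as the holder
- rack: fixed wooden rack, left: rail 400 mm long (y), 20 thick, 175 to 215 mm above the bench. On its front (-x) three 6 mm wire hooks at y = -115, 0, 115 mm: level at x = -50 to -74, 194 mm high (wire centre), tip turned up to 204 mm at x = -83. Things hang at about x = -62; which hook varies. To free the holder: raise it 11 mm, draw it 45 along -x. Origin: bench level, under the rail.
- shelf: fixed plywood findings shelf, 360 mm wide (y), 165 deep, board top 90 mm above the bench; jars and trays at its rear, none within 60 mm behind the rail, none higher than 155 mm. The aluminium clamp rail lies along the middle of its front edge (-x side, towards the robot). Origin: bench level, under the middle of the rail; +x points to the back of the shelf.
- rail (a point): middle of the rail's channel floor, 93 mm above the bench; axes as the shelf. The slot opens upward, is 12 mm wide (x -6 to 6) and 130 long (y -65 to 65, end caps). Behind it a straight back leg 42 mm high, 3 thick; in front the lip, upright for 16 mm, then flared outward. Rigid, no spring. Home: holder's bottom edge on this floor, plate along y. Thumbscrews at y = -45, 45 stick out to x = -24.
- lip (a point): middle of the top edge of the flared front lip, 25 mm above the channel floor and 15 mm in front of the channel's middle
- drawplate: bystander hanging on another hook: dark steel drawplate, 40 x 150 x 8 mm, origin at its hanging hole
- bangle: bystander hanging on another hook: plain brass bangle, 68 mm across, 12 mm wide, origin at its centre
- jar: bystander: lidded glass jar, 52 mm across, 62 mm high, origin at the centre of its underside
- dish: bystander: white ceramic dish, 76 mm across, 26 mm high, origin at the centre of its underside
- flux: bystander: small amber bottle, 32 mm across, 78 mm high, origin at the centre of its underside
- hammer: bystander: hammer lying on the bench, 240 mm long
- file: bystander: hand file with wooden handle lying on the bench, 300 mm long, 24 mm wide
- ringband: bystander: brass ring band, 23 mm across, 6 mm high, lying on the bench
Mind the look-alikes: they are no part of the job. Leave any red look-alike of the holder alone.

How it is judged:
On the way, in this order (a step that is already met when the one before it is completed fails the run):
1. the holder is lifted up and off its hook, held by the fingers alone (distance of holder from where it was at the start of the episode above 0.05 m and height (world z) of holder_foot above 0.115 m and x of holder in the frame of rack below -0.092 m and contact force between holder and the fingers above 0.5 N and contact force between holder and rack below 0.05 N), for 0.2 s.
2. the holder's bottom edge is behind the lip and fully home, gripped and pressed down (z of holder_foot in the frame of rail between -0.003 and 0.003 m and x of holder_foot in the frame of rail between -0.006 and 0.006 m and y of holder_foot in the frame of rail between -0.024 and 0.024 m and angle between holder's own z axis and vertical below 0.11 rad and angle between the y axis of holder and the y axis of shelf, either way round below 0.06 rad and linear speed of holder below 0.02 m/s and contact force between holder and the fingers above 2 N and contact force between holder and shelf between 3 and 45 N), for 1 s.
At the end, for the whole second after the job is handed in: holder behind the lip, bottom edge within 3 mm of the channel floor and 6 mm of its middle line, inside the end caps, upright within 0.11 rad, along the rail within 0.06 rad, at rest, still gripped and pressed on the rail with 3 to 45 N (all of step 2); the arm keeps its last pose, push and grip.
It fails at once if the acrylic holder is forced: more than 60 N between it and the shelf or rail (contact force between holder and shelf above 60 N).
It fails at once if the holder is dropped or set down on the bench (height (world z) of holder_foot below 0.05 m).
It fails at once if another hanging thing is knocked about or off its hook (distance of any of drawplate, bangle from where it was at the start of the episode above 0.03 m).
It fails at once if a bystander on the bench is moved more than 30 mm (distance of any of jar, dish, flux, hammer, file, ringband from where it was at the start of the episode above 0.03 m).
It also fails if it takes over 45 s, if anything falls off the work surface, if the arm or the gripper's body presses on something with over 40 N, if the wrist force passes 120 N, or if a joint passes its speed limit or range.

ROBOT

A 6-joint arm with a two-finger parallel gripper is mounted at the origin on the work surface. World frame = base frame: x ahead of the robot, y to its left, z up, the work surface at z = 0. Lengths are in m, angles in rad, forces in N, time in s.
With the tool pointing down it reaches from about 0.425 to 0.95 m from the base axis. Payload 3.5 kg.
Tool frame: the origin (TCP) lies midway between the tips of the shut fingers; the grasp point (between the pads) lies 19 mm behind it; z points along the fingers, y is the line along which they close (so a half turn about z gives the same grasp; the last joint's range is limited). The gripper opens to 85 mm and grips with 20 to 120 N. Pads are 22 mm wide; open, the fingers measure 114 mm over their backs; the gripper's body (76 mm by 85 mm) begins 54 mm behind the grasp point. The pads swing forward as they close: fully open they stand 13 mm farther back than shut.
Start: joints at [1.16, 0.286, 1.577, -0, 1.279, -0.15], TCP at [0.174, 0.652, 0.231] pointing down, gripper open.
Joint ranges: [-2.77, 2.77], [-0.9, 2.22], [0.21, 2.48], [-1.53, 4.67], [0.24, 2.81], [-2.84, 2.84]. Speed limits (rad/s): [2.79, 2.79, 3.14, 3.14, 3.14, 3.14].

INTERFACE

Orientations are given as a unit quaternion [x, y, z, w].
In Python, from plant import get_state, read_camera, ctrl gives the robot as it stands.
- The arm moves only by the shell command python3 -m crank 'ROWS' [FORCE]. ROWS is JSON, a list of rows, each a list of 3 entries, a list of its own where there are three numbers: the shift along the tool's x, y, z in mm, then the turn about the tool's z in degrees, then the closure in counts, from 0 (fully open) to 255 (shut). In form: [[[tx, ty, tz], yaw, claw], ...]. A call has 1 to 10 rows; each row is the pose to reach, as a shift and turn from the pose commanded when the call began, along the tool's axes at that moment; what a row does not reach only later rows make up. A row lasts 1/10 s, in which the tool goes at most 50 mm and 8.59 degrees, less where a joint would pass 70% of its speed; a pose out of reach is approached as far as the arm can. A call with a gripper value outside its range is refused whole. The fingers move at their own pace and stop on an object; FORCE is the grip in N (left out, the last holds). Time passes only in rows, so rows that repeat a pose let the fingers close. It gives the time, the measured TCP pose, the force, the opening and the grip force at its end, in the units of the state.
- get_state(): the state, without advancing time (a new reading comes with each control period).
- read_camera(name): name is "scene" or "top" or "wrist"; returns a dict with "frame" (420x560x3 uint8, blue, green, red), "range_z" (420x560 float32, m along the optical axis (not along the pixel's ray), 0 where there is no reading), "vfov" (degrees; the focal length in pixels is half the picture's height over the tangent of half this angle, whatever the lens; pixels are square), "cx", "cy" (the principal point, pixels), "origin" and "orientation" of the camera in the world. Camera axes: x right, y down, z forward; pixel columns grow to the right and rows downward; lengths in m; the calibration is good to about 2 mm. A picture is of the moment at which its call begins.
- ctrl.sign_off(): hands the job in; it is judged then, once.
The state is a dict: "time": time; "qpos": joint angles; "dq": joint speeds; "joint_efforts": joint torques, N m; "eef_pos": TCP position; "tcp_rot": TCP orientation; "contact_force": force on the tool from outside, world axes, zero at the start; "wrist_torque": the same for the moment, N m; "opening": opening from 0.0 (shut) to 1.0 (fully open); "finger_force": force on a finger pad.
Only numpy, scipy, OpenCV 4.12 (cv2) and the standard library are available. Lean on these libraries where they do the work, as an engineer would, in place of code of your own. Each camera call takes 0.05 s, during which the arm holds its last target. There are 200 camera calls.

## Working session

There is one attempt and no reset: what is moved stays moved. The work goes in short steps, Python scripts to look and compute and a shell command to move; the robot and the scene stay as the last step left them, time stands still between calls to the robot, and variables do not carry over. Pictures are saved under pics/ and viewed, at most 10 in all, crops included, and the job is handed in when it is done.

```bash
ls; mkdir -p pics; cat > h.py <<'E'
import numpy as np, cv2
from scipy.spatial.transform import Rotation as R
from plant import get_state, read_camera, ctrl
def cloud(c):
    h,w=c["range_z"].shape; f=h/2/np.tan(np.radians(c["vfov"])/2)
    v,u=np.mgrid[:h,:w]; z=c["range_z"]
    P=np.stack([(u-c["cx"])/f*z,(v-c["cy"])/f*z,z],-1)
    W=P@R.from_quat(c["orientation"]).as_matrix().T+np.array(c["origin"])
    W[z==0]=np.nan
    return W
E
python3 - <<'E'
from h import *
for n in("scene","top"):
    c=read_camera(n); cv2.imwrite(f"pics/{n}0.png",c["frame"]); np.save(f"{n}0.npy",cloud(c)); print(n,c["origin"],c["orientation"],c["vfov"])
s=get_state();print({k:np.round(v,3) for k,v in s.items()})
E
```

```text
pics
scene [1.12005046 0.44763065 1.02322855] [ 0.44527511  0.81461893 -0.32549709 -0.17938149] 54.7427828487864
top [ 0.23922613 -0.03342228  1.36567426] [-0.6958607   0.71457032 -0.04732832  0.05410335] 47.82107056356263
{'time': np.float64(0.1), 'qpos': array([ 1.16 ,  0.287,  1.578,  0.   ,  1.279, -0.15 ]), 'dq': array([ 0.001, -0.002, -0.001,  0.001,  0.001, -0.001]), 'joint_efforts': array([ 0.0000e+00, -4.0729e+01, -2.9370e+01, -0.0000e+00,  3.0000e-03,
       -0.0000e+00]), 'eef_pos': array([0.174, 0.652, 0.23 ]), 'tcp_rot': array([ 0.13 ,  0.992, -0.001, -0.   ]), 'contact_force': array([ 1.029, -0.39 , -0.479]), 'wrist_torque': array([0.013, 0.018, 0.041]), 'finger_force': np.float64(0.0), 'opening': np.float64(0.998)}
```

View pics/scene0.png

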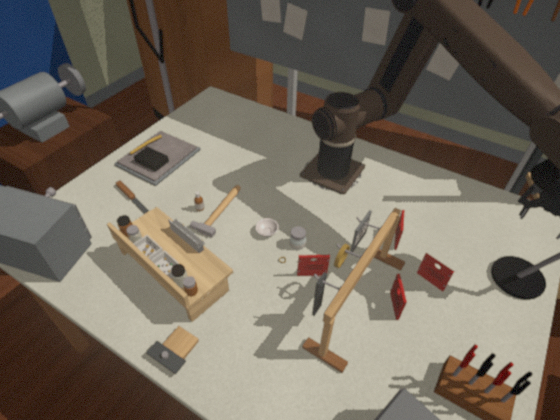

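View pics/top0.png

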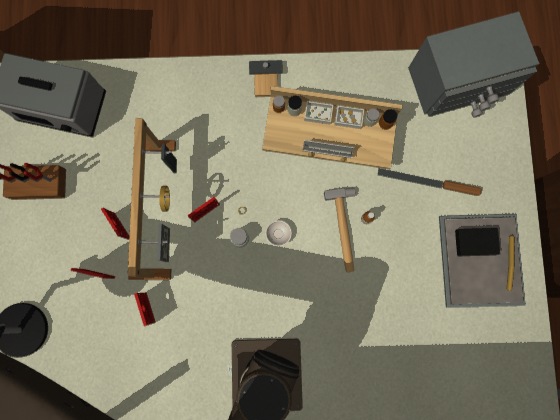

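The scene view shows the drawplate at (320,290), the bangle at (342,255) and a grey plate with a white card, the holder, at (362,230) on the hook nearest the robot. In the top view the rack runs along world x at columns 130-145. The hooks point right (world -y), the holder is at (165,243), and the shelf's clamp rail is at (330,150).

```bash
python3 - <<'E'
from h import *
t=cv2.imread("pics/top0.png"); s=cv2.imread("pics/scene0.png")
a=cv2.resize(t[110:290,110:260],None,fx=3,fy=3,interpolation=2); b=cv2.resize(t[80:180,250:410],None,fx=2.6,fy=2.6,interpolation=2)
c=cv2.resize(s[195:320,280:420],None,fx=2.4,fy=2.4,interpolation=2)
im=np.zeros((600,800,3),np.uint8); im[:540,:450]=a[:540,:450]; im[:260,452:800]=b[:260,:348]; im[280:580,455:791]=c
cv2.imwrite("pics/crop.png",im)
W=np.load("top0.npy")
def mask(z0,z1,u0,u1,v0,v1):
    m=np.zeros(W.shape[:2],bool); m[v0:v1,u0:u1]=1
    return m&(W[...,2]>z0)&(W[...,2]<z1)
def rect(n,m):
    P=W[m]; r=cv2.minAreaRect((P[:,:2]*1000).astype(np.float32)); print(n,m.sum(),r,'z',np.percentile(P[:,2],[5,50,95]).round(4)); print(cv2.boxPoints(r).round(0).tolist())
rect("rack rail",mask(.205,.225,115,155,100,290))
rect("holder",mask(.185,.235,156,178,215,270))
rect("bangle",mask(.12,.235,156,178,180,212))
rect("draw",mask(.12,.235,156,180,135,178))
rect("board",mask(.084,.096,250,420,80,180))
rect("railtop",mask(.105,.145,295,365,130,165))
for v in range(138,166): print(v,[f"{W[v,u,0]:.3f},{W[v,u,1]:.3f},{W[v,u,2]:.3f}" for u in(315,332,345)])
E
```

```text
rack rail 1399 ((477.43292236328125, 307.1650695800781), (29.139310836791992, 398.06939697265625), 87.95092010498047) z [0.2083 0.214  0.2178]
[[278.0, 300.0], [676.0, 285.0], [677.0, 315.0], [279.0, 329.0]]
holder 194 ((359.4565124511719, 246.8720703125), (88.50518798828125, 29.921112060546875), 6.040753364562988) z [0.1898 0.202  0.2064]
[[314.0, 257.0], [317.0, 227.0], [405.0, 237.0], [402.0, 266.0]]
bangle 241 ((472.6169128417969, 245.47332763671875), (62.59270095825195, 32.96229934692383), 16.870386123657227) z [0.1354 0.1856 0.2013]
[[438.0, 252.0], [447.0, 221.0], [507.0, 239.0], [498.0, 270.0]]
draw 198 ((588.0811767578125, 243.82705688476562), (34.17119216918945, 31.585039138793945), 38.21582794189453) z [0.1264 0.1865 0.2054]
[[565.0, 246.0], [584.0, 221.0], [611.0, 242.0], [592.0, 267.0]]
board 5129 ((665.9109497070312, -195.07147216796875), (360.43817138671875, 158.74130249023438), 79.70012664794922) z [0.0859 0.0903 0.0946]
[[556.0, -358.0], [712.0, -387.0], [776.0, -32.0], [620.0, -4.0]]
railtop 382 ((603.9521484375, -183.82315063476562), (136.05685424804688, 33.6227264
[... 1414 characters left out ...]
0.151,0.091', '0.597,-0.199,0.088', '0.587,-0.230,0.121']
157 ['0.598,-0.152,0.080', '0.593,-0.198,0.092', '0.594,-0.235,0.086']
158 ['0.597,-0.153,0.073', '0.590,-0.198,0.091', '0.589,-0.234,0.093']
159 ['0.613,-0.159,0.004', '0.588,-0.198,0.088', '0.587,-0.235,0.088']
160 ['0.610,-0.159,0.003', '0.589,-0.200,0.075', '0.585,-0.235,0.085']
161 ['0.607,-0.159,0.002', '0.607,-0.210,-0.002', '0.581,-0.234,0.090']
162 ['0.604,-0.159,0.002', '0.603,-0.209,0.002', '0.582,-0.236,0.075']
163 ['0.602,-0.159,-0.001', '0.599,-0.209,0.006', '0.599,-0.248,0.000']
164 ['0.600,-0.160,-0.006', '0.597,-0.209,-0.000', '0.595,-0.247,0.003']
165 ['0.595,-0.159,0.004', '0.593,-0.208,0.005', '0.592,-0.247,0.004']
```

View pics/crop.png

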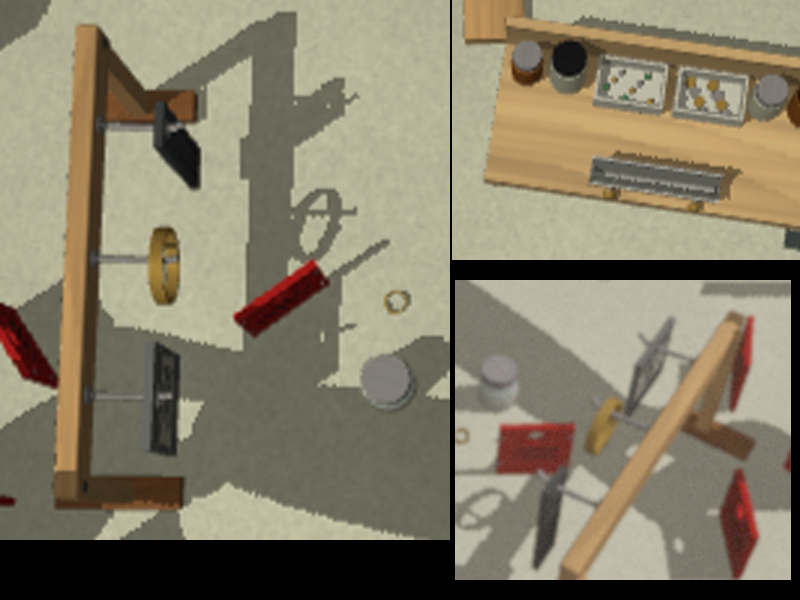

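The 40 mm drawplate is on the far hook, the bangle on the middle one and the 88 mm wide holder on the near hook at about (0.360, 0.247). I'll grip it on the far side (+x), since the near side is out of reach. Next I go above it and take a wrist look.

```bash
python3 -m crank '[[[0,0,-50],0,0],[[-30,-30,-80],0,135],[[-65,-70,-80],-5,135],[[-100,-105,-80],-15,135],[[-135,-140,-80],-15,135],[[-170,-180,-80],-15,135],[[-205,-220,-80],-15,135],[[-240,-260,-80],-15,135],[[-275,-300,-80],-15,135],[[-311,-336,-80],-15,135]]' 60
python3 -m crank '[[[0,0,0],0,135],[[0,0,0],0,135],[[0,0,0],0,135]]'
python3 - <<'E'
from h import *
c=read_camera("wrist"); cv2.imwrite("pics/w1.png",c["frame"]); np.save("w1.npy",cloud(c)); print(c["origin"])
s=get_state(); print(s["qpos"],s["eef_pos"],R.from_quat(s["tcp_rot"]).as_matrix().round(3),s["opening"])
E
```

```text
time: 1.1
eef_pos: [0.379, 0.2615, 0.311]
tcp_rot: [-0.001, 1.0, -0.0, -0.0]
contact_force: [0.6, -0.3, -0.8]
opening: 0.475
finger_force: 0.0
time: 1.4
eef_pos: [0.3785, 0.2639, 0.311]
tcp_rot: [-0.001, 1.0, 0.0, -0.0]
contact_force: [-0.4, 0.2, 0.0]
opening: 0.471
finger_force: 0.0
[0.30468784 0.26388038 0.45317565]
[ 3.89178079e-01 -2.55800519e-01  1.98121619e+00  3.01444849e-04
  1.41672118e+00 -1.18444694e+00] [0.37829079 0.26427021 0.31106376] [[-1.    -0.003 -0.001]
 [-0.003  1.     0.   ]
 [ 0.001  0.    -1.   ]] 0.4674370728166025
```

View pics/w1.png

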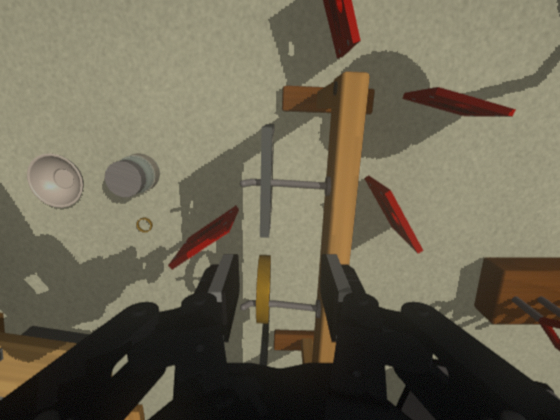

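The wrist view shows the holder's top edge edge-on at columns 262-272, rows 125-237, with its hook at row 184. The bangle is at (263,290) and the rack rail at columns 325-365. I'll measure the top edge now.

```bash
python3 - <<'E'
from h import *
W=np.load("w1.npy")
def line(n,u0,u1,v0,v1,z0,z1):
    P=W[v0:v1,u0:u1].reshape(-1,3); P=P[(P[:,2]>z0)&(P[:,2]<z1)]
    r=cv2.minAreaRect((P[:,:2]*1000).astype(np.float32)); d=cv2.fitLine((P[:,:2]*1000).astype(np.float32),cv2.DIST_HUBER,0,.01,.01).ravel()
    print(n,len(P),r,d.round(3),np.degrees(np.arctan2(d[1],d[0])),'z',np.percentile(P[:,2],[5,50,95]).round(4),'y',np.percentile(P[:,1],[5,50,95]).round(4),'x',P[:,0].min(),P[:,0].max())
line("holder",255,280,120,242,.195,.215)
line("hook",243,330,175,195,.185,.215)
line("rail",318,372,70,250,.205,.225)
line("bangle",252,276,250,330,.1,.23)
E
```

```text
holder 1219 ((358.5881652832031, 253.63125610351562), (19.827377319335938, 90.03755187988281), 89.64689636230469) [ 1.00000e+00 -3.10000e-02  3.56243e+02  2.52570e+02] -1.7674079 z [0.1965 0.2033 0.2045] y [0.248  0.2527 0.2573] x 0.3135640307292027 0.4035963535362974
hook 825 ((359.5704650878906, 269.3886413574219), (70.0154800415039, 17.544092178344727), 87.90385437011719) [2.70000e-02 1.00000e+00 3.58387e+02 2.69236e+02] 88.44364 z [0.1949 0.1996 0.2056] y [0.2384 0.2652 0.3019] x 0.35027285149536636 0.3678601647210317
rail 4972 ((343.33404541015625, 313.4448547363281), (23.24566078186035, 135.86793518066406), 87.91754150390625) [ 9.99000e-01 -3.70000e-02  3.37513e+02  3.13764e+02] -2.107106 z [0.2102 0.2142 0.2155] y [0.3045 0.3138 0.3236] x 0.27573399396960896 0.4109141242585758
bangle 1012 ((504.45977783203125, 249.65994262695312), (130.83653259277344, 21.543684005737305), 0.8124626278877258) [ 1.00000e+00 -1.80000e-02  4.63808e+02  2.48626e+02] -1.0538357 z [0.1462 0.1943 0.2001] y [0.2426 0.2487 0.2544] x 0.4390474499193615 0.5698883661538829
```

```bash
python3 -m crank '[[[-4,-6,0],1,135],[[-8,-12,20],2,135],[[-8,-12,50],2,135],[[-8,-12,70],2,135],[[-8,-12,70],2,135],[[-8,-12,70],2,135]]'
python3 -c "
from h import *
s=get_state();print(s['qpos'].round(3),s['eef_pos'],R.from_quat(s['tcp_rot']).as_matrix().round(3))"
```

```text
time: 2.05
eef_pos: [0.3868, 0.2519, 0.2416]
tcp_rot: [0.016, 1.0, -0.0, -0.0]
contact_force: [-0.6, -0.3, 0.9]
opening: 0.466
finger_force: 0.0
[ 0.357 -0.21   2.07  -0.     1.283 -1.181] [0.38680052 0.25190936 0.24162118] [[-0.999  0.033 -0.   ]
 [ 0.033  0.999 -0.   ]
 [ 0.    -0.    -1.   ]]
```

```bash
python3 -m crank '[[[0,0,30],0,135],[[0,0,55],0,135],[[0,0,67],0,135],[[0,0,67],0,135],[[0,0,67],0,255],[[0,0,67],0,255],[[0,0,67],0,255],[[0,0,67],0,255],[[0,0,67],0,255],[[0,0,67],0,255]]' 60
python3 -m crank '[[[0,0,0],0,255],[[0,0,0],0,255]]'
```

```text
time: 3.05
eef_pos: [0.388, 0.2519, 0.1761]
tcp_rot: [0.017, 1.0, 0.001, 0.001]
contact_force: [0.7, 0.8, 5.8]
opening: 0.08
finger_force: 62.2
time: 3.25
eef_pos: [0.388, 0.2519, 0.1761]
tcp_rot: [0.017, 1.0, 0.001, 0.001]
contact_force: [0.1, 0.3, 5.0]
opening: 0.08
finger_force: 62.2
```

```bash
python3 -m crank '[[[0,0,-4],0,255],[[0,0,-8],0,255],[[0,0,-12],0,255],[[0,0,-12],0,255],[[0,0,-12],0,255]]'
```

```text
time: 3.75
eef_pos: [0.3868, 0.2513, 0.1862]
tcp_rot: [0.017, 1.0, -0.0, -0.0]
contact_force: [-0.1, 0.1, -0.8]
opening: 0.08
finger_force: 61.6
```

```bash
python3 -m crank '[[[0,0,-1.2],0,255],[[0,0,-1.2],0,255],[[0,-8,-1.2],0,255],[[0,-16,-1.2],0,255],[[0,-24,-1.2],0,255],[[0,-32,-1.2],0,255],[[0,-40,-1.2],0,255],[[0,-46,-1.2],0,255],[[0,-46,-1.2],0,255],[[0,-46,-1.2],0,255]]'
python3 - <<'E'
from h import *
c=read_camera("scene"); 
cv2.imwrite("pics/s2.png",cv2.resize(c["frame"][170:330,260:440],None,fx=3,fy=3,interpolation=2))
s=get_state();print(s['eef_pos'],s['contact_force'],s['finger_force'],s['qpos'])
E
```

```text
time: 4.75
eef_pos: [0.3855, 0.2053, 0.1876]
tcp_rot: [0.017, 1.0, 0.0, 0.0]
contact_force: [0.1, -0.2, -0.9]
opening: 0.079
finger_force: 61.4
[0.38545936 0.20546397 0.1876    ] [-0.18012782 -0.20284369 -0.32246954] 61.41618311405182 [ 2.56533779e-01 -2.21371790e-01  2.18001949e+00  1.64159792e-04
  1.18270320e+00 -1.28024371e+00]
```

View pics/s2.png

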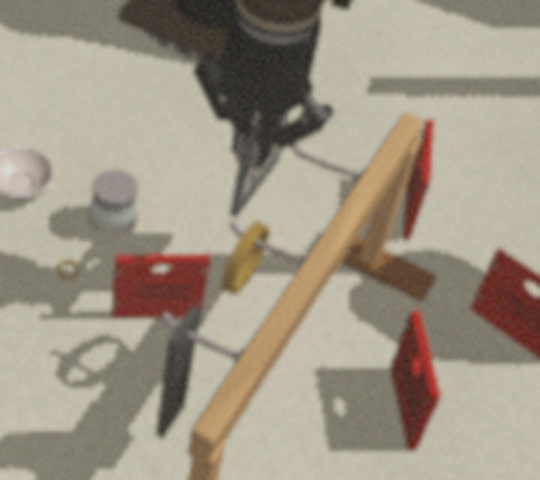

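The holder is free, held between the fingers clear of the hook tip, and the bangle and drawplate still hang. Next: lift, swing to a spot in front of the shelf while turning, and look at the rail.

```bash
python3 -m crank '[[[0,0,-40],0,255],[[0,0,-80],0,255],[[-5,-15,-110],0,255],[[-25,-50,-120],8,255],[[-50,-90,-120],16,255],[[-75,-130,-120],24,255],[[-100,-170,-120],32,255],[[-120,-210,-120],40,255],[[-135,-250,-120],48,255],[[-140,-290,-115],56,255]]'
python3 -c "
from h import *
s=get_state();print(s['qpos'].round(3),R.from_quat(s['tcp_rot']).as_matrix().round(3))"
```

```text
time: 5.8
eef_pos: [0.5168, -0.0909, 0.303]
tcp_rot: [0.487, 0.874, 0.0, 0.001]
contact_force: [0.5, 0.9, -1.0]
opening: 0.085
finger_force: 61.5
[-0.368 -0.099  1.86   0.     1.378 -0.922] [[-0.526  0.85   0.002]
 [ 0.85   0.526 -0.   ]
 [-0.001  0.001 -1.   ]]
```

```bash
python3 -m crank '[[[-30,-18,0],8,255],[[-60,-36,0],16,255],[[-91,-54,0],24,255],[[-91,-54,0],32,255],[[-91,-54,0],40,255],[[-91,-54,0],42,255],[[-91,-54,0],42,255],[[-91,-54,0],42,255]]'
python3 - <<'E'
from h import *
c=read_camera("wrist"); cv2.imwrite("pics/w2.png",c["frame"]); np.save("w2.npy",cloud(c)); print(c["origin"])
s=get_state(); print(s["qpos"].round(3),s["eef_pos"],R.from_quat(s["tcp_rot"]).as_matrix().round(3))
E
```

```text
time: 6.6
eef_pos: [0.5181, -0.1947, 0.3023]
tcp_rot: [0.765, 0.644, -0.0, -0.0]
contact_force: [-0.5, 0.2, -1.3]
opening: 0.081
finger_force: 61.5
[ 0.53071314 -0.12191277  0.4444344 ]
[-0.543 -0.03   1.796  0.     1.376 -0.37 ] [ 0.51813659 -0.19468895  0.30240009] [[ 0.171  0.985 -0.   ]
 [ 0.985 -0.171  0.   ]
 [ 0.    -0.    -1.   ]]
```

View pics/w2.png

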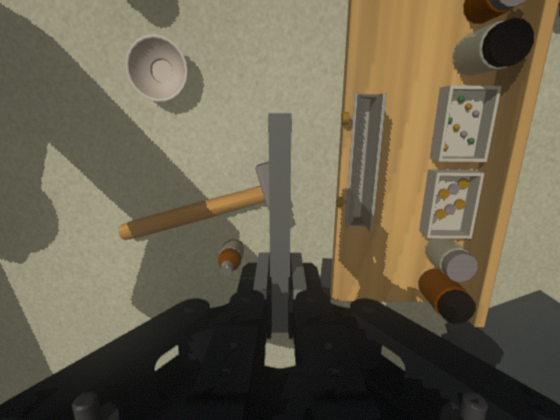

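The wrist view shows the clamp rail at columns 348-385, rows 93-230, its thumbscrews at (347,118) and (341,202), and the holder's top edge at columns 268-292, rows 113-335. I'll measure both in tool axes.

```bash
python3 - <<'E'
from h import *
W=np.load("w2.npy"); s=get_state(); T=R.from_quat(s["tcp_rot"]).as_matrix(); p=s["eef_pos"]
L=((W-p)@T)*1000   # tool axes, mm
Z=W[...,2]
def fit(n,m):
    P=L[m][:,:2].astype(np.float32); d=cv2.fitLine(P,cv2.DIST_HUBER,0,.01,.01).ravel(); d[:2]*=np.sign(d[0])
    print(n,m.sum(),'tx range',np.percentile(P[:,0],[1,99]).round(1),'ty',np.percentile(P[:,1],[2,50,98]).round(1),'ty at tx=0,28',(d[3]+d[1]/d[0]*(np.array([0,28])-d[2])).round(2),'ang',np.degrees(np.arctan2(d[1],d[0])).round(2),'z',np.percentile(Z[m],[2,50,98]).round(4))
B=np.zeros(Z.shape,bool); B[85:240,340:395]=1
fit("backleg",B&(Z>.132)&(Z<.140))
fit("all rail",B&(Z>.108)&(Z<.142))
lip=B.copy(); lip[:,:]=False; lip[85:240,345:366]=1
fit("lip",lip&(Z>.115)&(Z<.125))
H=np.zeros(Z.shape,bool); H[105:260,262:298]=1
fit("holder top",H&(Z>.30))
fit("holder any",H&(Z>.22))
b=(Z>.086)&(Z<.094); b[:, :330]=0; b[:,362:]=0; b[240:]=0
# front edge of board
e=[L[v,np.where(b[v])[0][0],:2] for v in range(20,240) if b[v].any()]
d=cv2.fitLine(np.array(e,np.float32),cv2.DIST_HUBER,0,.01,.01).ravel(); print("front edge ang",np.degrees(np.arctan(d[1]/d[0])),'ty at 28',d[3]+d[1]/d[0]*(28-d[2]))
for v in(110,140,160,190,215): print(v,[(L[v,u,0].round(0),L[v,u,1].round(1),Z[v,u].round(3)) for u in range(346,390,3)])
for u in (358,364,370): print(u,[(v,L[v,u,0].round(1),Z[v,u].round(3)) for v in list(range(88,102,2))+list(range(220,238,2))])
E
```

```text
backleg 502 tx range [-41.5  91.5] ty [92.9 94.8 96.7] ty at tx=0,28 [94.45 94.75] ang 0.61 z [0.1322 0.1343 0.1358]
all rail 2592 tx range [-42.2  92.3] ty [71.4 93.1 96.2] ty at tx=0,28 [92.33 92.61] ang 0.58 z [0.109  0.1188 0.1353]
lip 716 tx range [-42.5  92.2] ty [71.  73.6 86.3] ty at tx=0,28 [73.57 73.67] ang 0.21 z [0.1151 0.1183 0.1205]
holder top 3291 tx range [10.8 73.9] ty [-4.3 -0.4  4.3] ty at tx=0,28 [-0.4  -0.39] ang 0.03 z [0.3107 0.3295 0.3307]
holder any 3291 tx range [10.8 73.9] ty [-4.3 -0.4  4.3] ty at tx=0,28 [-0.4  -0.39] ang 0.03 z [0.3107 0.3295 0.3307]
front edge ang 0.4792251 ty at 28 67.99349
110 [(np.float64(78.0), np.float64(70.2), np.float64(0.09)), (np.float64(78.0), np.float64(73.7), np.float64(0.088)), (np.float64(78.0), np.float64(76.5), np.float64(0.09)), (np.float64(78.0), np.float64(73.1), np.float64(0.119)), (np.float64(78.0), np.float64(77.2), np.float64(0.115)), (np.float64(78.0), np.float64(81.1), np.float64(0.111)), (np.float64(78.0), np.float64(88.6), np.float64(0.093)), (np.float64(78.0), np.float64(92.1), np.float64(0.092)), (np.float64
[... 5262 characters left out ...]
 np.float64(99.8), np.float64(0.091)), (90, np.float64(97.9), np.float64(0.089)), (92, np.float64(96.0), np.float64(0.089)), (94, np.float64(92.6), np.float64(0.114)), (96, np.float64(90.7), np.float64(0.115)), (98, np.float64(89.5), np.float64(0.101)), (100, np.float64(87.9), np.float64(0.093)), (220, np.float64(-30.8), np.float64(0.133)), (222, np.float64(-32.9), np.float64(0.133)), (224, np.float64(-34.5), np.float64(0.135)), (226, np.float64(-36.9), np.float64(0.135)), (228, np.float64(-38.7), np.float64(0.136)), (230, np.float64(-41.5), np.float64(0.134)), (232, np.float64(-60.8), np.float64(0.089)), (234, np.float64(-63.0), np.float64(0.09)), (236, np.float64(-65.6), np.float64(0.09))]
```

Slot centre is 87.5 mm along tool y (the back leg face at 93.5 and lip at 72.5 agree). The rail centre is at tool x = 25 and the holder centre at 29. The foot is about 142 mm above the channel floor. Next I move over the slot and stop just above the back leg.

```bash
python3 -m crank '[[[-4,40,0],0.5,255],[[-4,75,0],0.5,255],[[-4,88,30],0.5,255],[[-4,88,65],0.5,255],[[-4,88,90],0.5,255],[[-4,88,92],0.5,255],[[-4,88,92],0.5,255],[[-4,88,92],0.5,255]]'
python3 - <<'E'
from h import *
c=read_camera("wrist"); W=cloud(c); s=get_state(); T=R.from_quat(s["tcp_rot"]).as_matrix(); p=s["eef_pos"]
L=((W-p)@T)*1000; Z=W[...,2]; 
cv2.imwrite("pics/w3.png",c["frame"])
def fit(n,m):
    P=L[m][:,:2].astype(np.float32); d=cv2.fitLine(P,cv2.DIST_HUBER,0,.01,.01).ravel()
    print(n,m.sum(),'tx',np.percentile(P[:,0],[1,99]).round(1),'ty',np.percentile(P[:,1],[2,50,98]).round(1),'ty at 28',(d[3]+d[1]/d[0]*(28-d[2])).round(2),'ang',np.degrees(np.arctan(d[1]/d[0])).round(2),'z',np.percentile(Z[m],[2,50,98]).round(4))
C=(L[...,0]>15)&(L[...,0]<100)
fit("holder",C&(abs(L[...,1])<12)&(Z>.22)&(Z<.26))
fit("leg",C&(L[...,1]>-5)&(L[...,1]<20)&(Z>.13)&(Z<.14))
fit("lip",C&(L[...,1]>-22)&(L[...,1]<-5)&(Z>.113)&(Z<.123))
print(p,T.round(3),s["contact_force"])
E
```

```text
time: 7.45
eef_pos: [0.6051, -0.2145, 0.213]
tcp_rot: [0.768, 0.64, 0.001, 0.002]
contact_force: [0.0, -0.7, -0.4]
opening: 0.079
finger_force: 61.4
holder 3343 tx [15.6 73.9] ty [-4.2 -0.5  3.4] ty at 28 -0.49 ang 0.01 z [0.2387 0.24   0.2413]
leg 151 tx [75.2 97.3] ty [3.9 5.2 6.5] ty at 28 4.15 ang 1.21 z [0.1307 0.1344 0.1359]
lip 1250 tx [16.2 97.2] ty [-18.5 -14.8  -8.5] ty at 28 -15.2 ang 0.88 z [0.1132 0.1175 0.1203]
[ 0.60513133 -0.21463082  0.21337387] [[ 0.181  0.983  0.004]
 [ 0.983 -0.181 -0.002]
 [-0.001  0.004 -1.   ]] [1.03017249 0.24395672 0.03766414]
```

View pics/w3.png

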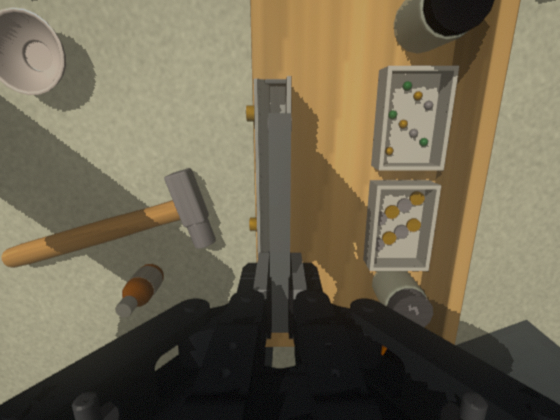

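The wrist view shows the holder (columns 268-292) directly over the channel, slightly towards the back leg. The lip shows at columns 258-268 and the channel end at (275,90). I need about -1.5 mm in tool y and 0.5° more; I'll correct that and let it settle.

```bash
python3 -m crank '[[[0,-1,0],0.5,255],[[0,-1,0],0.5,255],[[0,-1,0],0.5,255],[[0,-1,0],0.5,255],[[0,-1,0],0.5,255]]'
python3 - <<'E'
from h import *
c=read_camera("wrist"); W=cloud(c); s=get_state(); T=R.from_quat(s["tcp_rot"]).as_matrix(); p=s["eef_pos"]
L=((W-p)@T)*1000; Z=W[...,2]
def fit(n,m):
    P=L[m][:,:2].astype(np.float32); d=cv2.fitLine(P,cv2.DIST_HUBER,0,.01,.01).ravel()
    print(n,m.sum(),'tx',np.percentile(P[:,0],[1,99]).round(1),'ty',np.percentile(P[:,1],[2,50,98]).round(1),'ty at 28',(d[3]+d[1]/d[0]*(28-d[2])).round(2),'ang',np.degrees(np.arctan(d[1]/d[0])).round(2),'z',np.percentile(Z[m],[2,50,98]).round(4))
C=(L[...,0]>15)&(L[...,0]<88)
fit("holder",C&(abs(L[...,1])<12)&(Z>.22)&(Z<.26))
fit("leg",C&(L[...,1]>-5)&(L[...,1]<20)&(Z>.13)&(Z<.14))
fit("lip",C&(L[...,1]>-22)&(L[...,1]<-5)&(Z>.115)&(Z<.123))
print(p,T.round(3),s["contact_force"])
E
```

```text
time: 8.0
eef_pos: [0.603, -0.2139, 0.2106]
tcp_rot: [0.771, 0.636, 0.0, 0.0]
contact_force: [-0.4, 0.3, -0.5]
opening: 0.081
finger_force: 61.4
holder 3348 tx [15.8 73.9] ty [-4.1 -0.4  3.5] ty at 28 -0.38 ang 0.0 z [0.2364 0.2376 0.2389]
leg 350 tx [16.3 87.4] ty [5.8 8.  9.2] ty at 28 8.46 ang -0.96 z [0.133  0.1345 0.1359]
lip 847 tx [15.9 87.3] ty [-16.4 -13.4 -10.4] ty at 28 -13.22 ang -0.52 z [0.1151 0.1183 0.1204]
[ 0.6029834  -0.21388064  0.21048094] [[ 0.19   0.982 -0.   ]
 [ 0.982 -0.19   0.   ]
 [ 0.    -0.    -1.   ]] [ 0.28542364  0.2822482  -1.09257221]
```

Holder is 0.8 mm towards the lip and 0.5° over. I'll correct that and descend to about 6 mm above the floor.

```bash
python3 -m crank '[[[0,0.8,0],-0.5,255],[[0,0.8,8],-0.5,255],[[0,0.8,16],-0.5,255],[[0,0.8,24],-0.5,255],[[0,0.8,30],-0.5,255],[[0,0.8,36],-0.5,255],[[0,0.8,40],-0.5,255],[[0,0.8,43],-0.5,255],[[0,0.8,43],-0.5,255],[[0,0.8,43],-0.5,255]]'
```

```text
time: 9.05
eef_pos: [0.6039, -0.2141, 0.1678]
tcp_rot: [0.769, 0.64, 0.0, 0.0]
contact_force: [-0.5, -0.1, -1.2]
opening: 0.084
finger_force: 61.4
```

```bash
python3 -m crank '[[[0,0,2],0,255],[[0,0,4],0,255],[[0,0,5],0,255],[[0,0,6],0,255],[[0,0,6],0,255],[[0,0,6],0,255]]'
python3 -m crank '[[[0,0,0.5],0,255],[[0,0,1],0,255],[[0,0,1],0,255],[[0,0,1],0,255]]'
```

```text
time: 9.65
eef_pos: [0.6038, -0.214, 0.1615]
tcp_rot: [0.769, 0.64, 0.0, 0.0]
contact_force: [0.8, 0.6, -1.8]
opening: 0.081
finger_force: 61.4
time: 10.05
eef_pos: [0.6038, -0.2141, 0.1606]
tcp_rot: [0.769, 0.64, 0.0, 0.0]
contact_force: [0.2, -0.3, -0.8]
opening: 0.081
finger_force: 61.5
```

```bash
for i in 1; do python3 -m crank '[[[0,0,0.5],0,255],[[0,0,1],0,255],[[0,0,1],0,255],[[0,0,1],0,255]]'; done; python3 -m crank '[[[0,0,0.5],0,255],[[0,0,1],0,255],[[0,0,1],0,255],[[0,0,1],0,255]]'
```

```text
time: 10.45
eef_pos: [0.6041, -0.2141, 0.1606]
tcp_rot: [0.769, 0.64, 0.0, 0.0]
contact_force: [-1.5, 1.6, 5.3]
opening: 0.081
finger_force: 62.3
time: 10.85
eef_pos: [0.6042, -0.2141, 0.1605]
tcp_rot: [0.768, 0.64, 0.0, 0.0]
contact_force: [-2.2, 1.9, 8.6]
opening: 0.079
finger_force: 62.9
```

Contact at foot height 0.093, which is the channel floor. Pressing a little more, to about 15 N, then holding and checking.

```bash
python3 -m crank '[[[0,0,0.5],0,255],[[0,0,1],0,255],[[0,0,1.5],0,255],[[0,0,1.5],0,255],[[0,0,1.5],0,255],[[0,0,1.5],0,255],[[0,0,1.5],0,255],[[0,0,1.5],0,255],[[0,0,1.5],0,255],[[0,0,1.5],0,255]]'
python3 - <<'E'
from h import *
c=read_camera("wrist"); W=cloud(c); s=get_state(); T=R.from_quat(s["tcp_rot"]).as_matrix(); p=s["eef_pos"]
L=((W-p)@T)*1000; Z=W[...,2]
m=(L[...,0]>15)&(L[...,0]<90)&(abs(L[...,1])<12)&(Z>.175)&(Z<.21); P=L[m]
print("holder tx",np.percentile(P[:,0],[1,99]),"ty",np.percentile(P[:,1],[2,50,98]))
for a in(20,35,50,65): q=m&(abs(L[...,0]-a)<5); print(a,np.median(Z[q]).round(4),np.median(L[q][:,1]).round(2))
print(s["contact_force"],s["eef_pos"],s["finger_force"])
b=read_camera("scene"); cv2.imwrite("pics/s3.png",np.hstack([cv2.resize(b["frame"][150:330,90:260],(400,423)),cv2.resize(c["frame"],(400,423))]))
E
```

```text
time: 11.85
eef_pos: [0.6044, -0.2142, 0.1605]
tcp_rot: [0.768, 0.64, 0.0, 0.001]
contact_force: [-3.8, 2.6, 12.4]
opening: 0.081
finger_force: 63.5
holder tx [15.86251953 73.87432492] ty [-4.05526142 -0.40505068  3.54682173]
20 0.1876 -0.43
35 0.1876 -0.24
50 0.1876 -0.05
65 0.1877 -0.4
[-4.78763107  2.51069726 13.1403037 ] [ 0.60434072 -0.21418035  0.16050239] 63.48570853471756
```

View pics/s3.png

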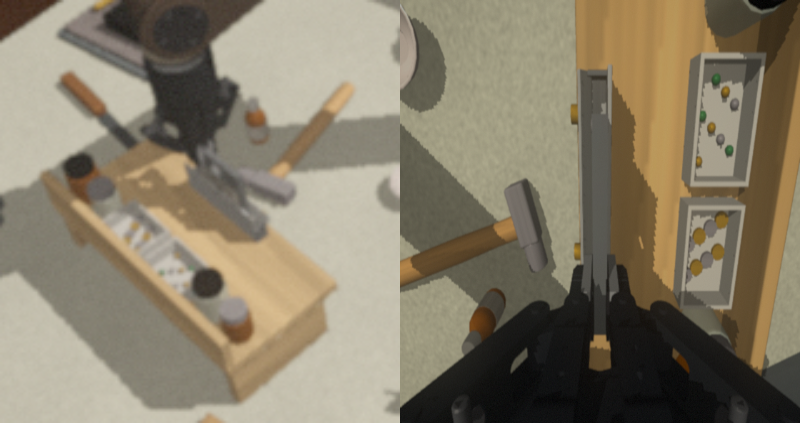

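The holder sits level in the channel: its top is at 0.1876 m all along (0.188 expected) and it presses with about 13 N. The bystanders are unmoved. I'll hold a little longer and hand in.

```bash
python3 -m crank '[[[0,0,0],0,255],[[0,0,0],0,255],[[0,0,0],0,255],[[0,0,0],0,255],[[0,0,0],0,255],[[0,0,0],0,255],[[0,0,0],0,255],[[0,0,0],0,255],[[0,0,0],0,255],[[0,0,0],0,255]]' && python3 -c "
from plant import ctrl; print(ctrl.sign_off())"
```

```text
time: 12.95
eef_pos: [0.6043, -0.2142, 0.1605]
tcp_rot: [0.768, 0.64, 0.0, 0.001]
contact_force: [-4.6, 2.5, 12.2]
opening: 0.081
finger_force: 63.5
the job is handed in; nothing more can be done
None
```

The job is handed in, verdict not shown: the holder is off its hook and fully home in the clamp rail, upright, still gripped and pressed down with about 12 N, after about 13 s.

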